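# Pack the lens tube under the rail piece in the kit tray

## Robot

A 7-joint arm with a two-finger parallel gripper is mounted at the origin on the work surface; the furniture and walls round the work are solid. World frame = base frame: x ahead of the robot, y to its left, z up, the work surface at z = 0. Lengths are in m, angles in rad, forces in N, time in s.
With the tool pointing down it reaches from about 0.425 to 0.875 m from the base axis. Payload 9.9 kg.
Tool frame: the origin (TCP) lies at the very end of the fingers, on their centre line; the grasp point (between the pads) lies 19 mm behind it (manip.grip_point_offset is the distance from the TCP to the grasp point, in m); z points along the fingers, y is the line along which they close (so a half turn about z gives the same grasp; the last joint's range is limited). The gripper opens to 85 mm and grips with 20 to 120 N. Pads are 22 mm wide; open, the fingers measure 114 mm over their backs; the gripper's body (76 mm by 85 mm) begins 54 mm behind the grasp point. The pads swing forward as they close: fully open they stand 13 mm farther back than shut.
Start: joints at [-1.251, 0.576, 0.025, 1.437, -0.015, 1.129, -0.057], TCP at [0.265, 0.621, 0.231] pointing down, gripper open.
Joint ranges: [-2.76, 2.76], [-0.34, 2.15], [-1.52, 1.57], [0.19, 2.46], [-1.09, 4.23], [0.17, 1.99], [-2.82, 2.82]. Speed limits (rad/s): [2.22, 2.22, 3.01, 3.01, 3.14, 3.14, 3.14].

## Interface

Orientations are given as a unit quaternion [x, y, z, w].
In Python, from rig import manip gives the robot as it stands.
- The arm moves only by the tool play_rows, never from a script. Its argument "series" is a list that holds one entry, the list of rows, each a list of 5 numbers: the shift along the tool's x, y, z in cm, then the turn about the tool's z in rad, then the opening, from 0 (shut) to 1 (fully open). A call has 1 to 10 rows; each row shifts and turns the commanded pose from where the row before left it, along the tool's axes as they then stand; what a row does not reach is not made up. A row lasts 1/12 s, in which the tool goes at most 41.7 mm and 7.16 degrees, less where a joint would pass 70% of its speed; a pose out of reach is approached as far as the arm can. A call is refused whole if a number of a shift passes 4.17 or a number of a turn 0.125, either way. A call with a gripper value outside its range is refused whole. The fingers move at their own pace and stop on an object; the grip force is fixed at half the most. Time passes only in rows, so rows that do not move let the fingers close. It gives the time, the measured TCP pose, the force, the opening and the grip force at its end, in the units of the state.
- manip.observe(): the state, without advancing time (a new reading comes with each control period).
- manip.snapshot(name): name is "scene" or "top" or "wrist"; returns the picture (480x640x3 uint8, blue, green, red); there is no depth.
- manip.get_calibration(name): a dict with "fx", "fy", "cx", "cy" (pixels), "R" (3x3) and "t" (3): a world point X has camera coordinates R X + t; the wrist camera has in their place "mount" (4x4, takes a point from camera to tool coordinates, whose origin is the TCP and whose axes are the flange's). Camera axes: x right, y down, z forward; pixel columns grow to the right and rows downward; lengths in m; the calibration is good to about 2 mm. The wrist camera is an equidistant fisheye: a pixel r from the principal point sees the ray r / f radians off the axis. A picture is of the moment at which its call begins: read the wrist's pose just before it. get_calibration takes no time and is no camera call.
- manip.hand_in(): hands the job in; it is judged then, once.
Trained networks look in the newest picture that a camera, given by its name, has taken for a name from the list of things; names that differ only in an ending like _2 or _b are one class to them, and where a whole thing is asked for, a point or a joint stands for the part that bears it (a point fixed in the world has none). Each returns a list of dicts, best first, with "p" (0 to 1); they miss things now and then, are a little off and sometimes report something else, mostly with a low value. They report only what shows in the picture. A call takes as long as a camera call. They do not tell look-alikes from the thing itself.
- manip.outline_of(camera, query): "pixels" (480x640 bool, what is visible of it) and "xy" ([column, row] in pixels, amid what is visible of it).
The state is a dict: "time": time; "q": joint angles; "joint_vel": joint speeds; "joint_torque": joint torques, N m; "position": TCP position; "tool_rot": TCP orientation; "contact_force": force on the tool from outside, world axes, zero at the start; "ft_torque": the same for the moment, N m; "gripper_width": finger opening in m; "gripper_force": force on a finger pad.
Only numpy, scipy, OpenCV 4.12 (cv2) and the standard library are available. Lean on these libraries where they do the work, as an engineer would, in place of code of your own. Each camera call takes 0.05 s, during which the arm holds its last target. There are 200 camera calls.

## Task

Pack the optics kit in its grey tray: first stand the short lens tube upright on the floor of the tray's open bay, between the two raised supports, then lay the slotted rail piece over it so that it bridges both supports, lying flat down in their seats. The taller lens tube is not part of this kit: leave it standing where it is.

Things in the scene. Friction and masses are not known exactly. Their poses are not given: they have to be found in the camera images.
- kit_tray: Grey tray, fixed, 110 (x) x 196 (y) x 41 mm. Origin: underside, below mid-bay. Bay: floor at z 6, 52 long in y between supports, 56 wide in x between 3.5 mm lips; flat outside them. Supports: blocks at y 26 to 58 and -26 to -58, 56 wide, seats at z 33 with 8 mm cheeks (46 apart) and end stops (106 apart); rail lies along y, centred on origin. At y -66 to -132: 17.5 mm high box of packed parts.
- short_lens_tube: The short lens tube: black round threaded tube, 30 mm in diameter, 24 mm high, standing upright on the bench, loose, about 0.05 kg. Origin: centre of its underside, z along its axis upward. Standing in the bay its top is at tray z = 30 mm, 3 mm below the seats.
- rail_piece: The slotted rail piece: bare aluminium T-slot profile offcut, 25 x 25 mm square and 85 mm long along its y, lying on the bench, loose, about 0.055 kg. Origin: centre of its underside, z up.
- tall_lens_tube: The taller lens tube, a bystander: black round threaded tube like the short one, 30 mm in diameter but 40 mm high, standing upright on the bench, loose. Origin: centre of its underside, z along its axis upward. The two tubes may stand in either place.
There are look-alikes about, which are no part of the job. What is shaped like the rail_piece but yellow is not meant. What is shaped like the short_lens_tube but orange is not meant.

How it is judged:
By the outcome, as a careful person would: the job done as asked, in the order asked, and still so for the second after the job is handed in, with the robot touching nothing.
It also fails if it takes over 54 s, if anything falls off the work surface, if the arm or the gripper's body presses on something with over 40 N, if the wrist force passes 120 N, or if a joint passes its speed limit or range.

## Working session

There is one attempt and no reset: what is moved stays moved. The work goes in short steps, Python scripts to look and compute and a tool call to move; the robot and the scene stay as the last step left them, time stands still between calls to the robot, and variables do not carry over. Pictures are saved under pics/ and viewed, at most 11 in all, crops included, and the job is handed in when it is done.

Besides the shell and the picture viewer there is one more tool, called after "Emit:" as name([rows], argument=value, ...), one row to a line, values as JSON. play_rows: Moves the arm, as the interface text tells. Its arguments: {"type":"object","properties":{"series":{"type":"array","items":{"type":"array","items":{"type":"array","items":{"type":"number"}}}}},"required":["series"]}

```bash
mkdir -p pics; ls; python3 - <<'E'
from rig import manip
import cv2
s=manip.observe();print(s)
for n in("scene","top"):
    im=manip.snapshot(n);cv2.imwrite(f"pics/{n}.png",im)
    for q in("kit_tray","short_lens_tube","rail_piece","tall_lens_tube"):
        for d in manip.outline_of(n,q):print(n,q,d["p"],d["xy"],d["pixels"].sum())
for n in("scene","top","wrist"):print(n,manip.get_calibration(n))
E
```

```text
pics
{'time': 0.0, 'q': array([-1.25081512,  0.57654158,  0.02484888,  1.43790704, -0.01497743,
        1.12899195, -0.05651416]), 'joint_vel': array([ 3.65096658e-04, -1.42655244e-03, -2.10841778e-03,  7.33727662e-04,
        5.01888842e-04, -1.42560011e-03,  4.25942102e-05]), 'joint_torque': array([-1.34789448e-04, -7.65752864e+01,  2.25080319e+00, -2.85955811e+01,
        1.53445755e-02,  1.30034890e-02,  8.05927613e-06]), 'position': array([0.26503348, 0.62030216, 0.23043675]), 'tool_rot': array([ 2.00509284e-01,  9.79691449e-01, -8.24027842e-04, -1.12409672e-04]), 'contact_force': array([0.4015526 , 0.27862815, 0.06779385]), 'ft_torque': array([-0.02264294, -0.02248501, -0.01835419]), 'gripper_force': 0.0, 'gripper_width': 0.08591361119595958}
scene kit_tray 0.72 [368.7, 215.1] 2086
scene short_lens_tube 0.86 [221.7, 290.5] 330
scene short_lens_tube 0.8 [273.7, 312.8] 331
scene rail_piece 0.69 [274.0, 274.3] 833
scene rail_piece 0.62 [305.6, 236.7] 446
scene tall_lens_tube 0.57 [222.2, 265.3] 396
top kit_tray 0.69 [439.3, 203.2] 7134
top short_lens_tube 0.83 [225.3, 280.9] 262
t
[... 578 characters left out ...]
3446014224, 'cy': 233.64095003608122, 'R': array([[-0.01584798, -0.99979874, -0.01230125],
       [-0.98709434,  0.01760497, -0.15916917],
       [ 0.1593537 ,  0.00961999, -0.98717468]]), 't': array([0.08826757, 0.5237816 , 0.84686599])}
wrist {'fx': 371.64829954431775, 'fy': 371.64829954431775, 'cx': 321.97408850022026, 'cy': 241.43188629285143, 'mount': array([[-5.06869309e-04, -9.56353128e-01, -2.92212999e-01,
         7.50624391e-02],
       [ 9.99999868e-01, -4.61409373e-04, -2.24490168e-04,
        -3.62750003e-04],
       [ 7.98620582e-05, -2.92213074e-01,  9.56353236e-01,
        -1.42130313e-01],
       [ 0.00000000e+00,  0.00000000e+00,  0.00000000e+00,
         1.00000000e+00]])}
```

View pics/scene.png

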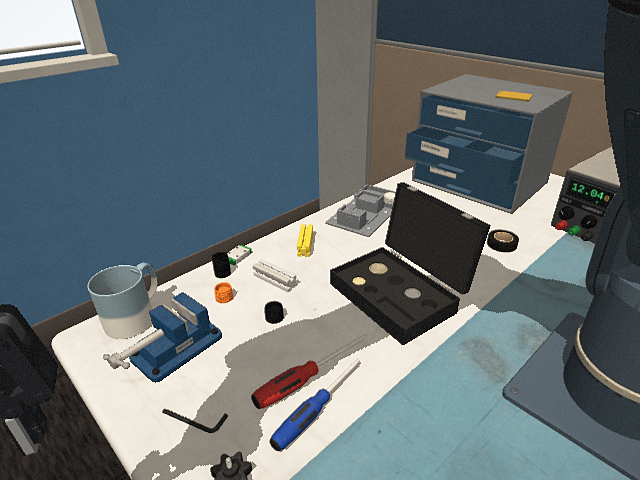

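View pics/top.png

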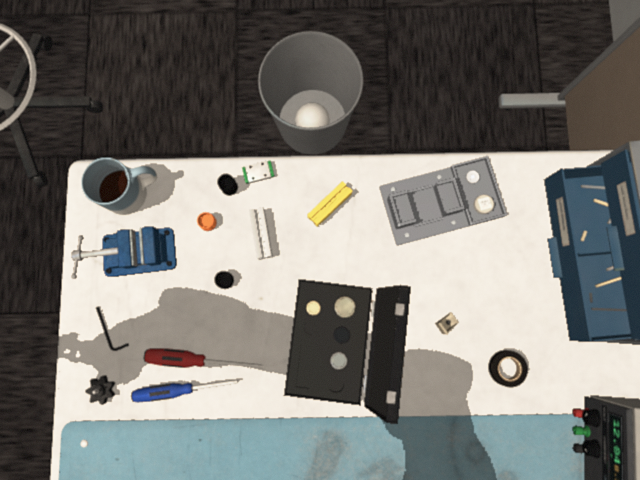

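```bash
cat > h.py <<'E'
from rig import manip
import numpy as np,cv2
from scipy.spatial.transform import Rotation as Ro
def ray(cam,uv,s=None):
    c=manip.get_calibration(cam);uv=np.atleast_2d(np.array(uv,float))
    x=(uv-[c["cx"],c["cy"]])/[c["fx"],c["fy"]]
    if cam!="wrist":
        d=np.c_[x,np.ones(len(x))]@c["R"];return -c["R"].T@c["t"],d
    r=np.linalg.norm(x,axis=1)[:,None];d=np.c_[x*np.sinc(r/np.pi),np.cos(r)]
    M=c["mount"];R=Ro.from_quat(s["tool_rot"]).as_matrix()
    return R@M[:3,3]+s["position"],d@(R@M[:3,:3]).T
def plane(cam,uv,z,s=None):
    o,d=ray(cam,uv,s);return (o+d*((z-o[2])/d[:,2:]))[:,:2]
def proj(cam,P,s=None):
    c=manip.get_calibration(cam);P=np.atleast_2d(P)
    if cam!="wrist":X=P@c["R"].T+c["t"];x=X[:,:2]/X[:,2:]
    else:
        M=c["mount"];R=Ro.from_quat(s["tool_rot"]).as_matrix()
        X=((P-s["position"])@R-M[:3,3])@M[:3,:3]
        n=np.linalg.norm(X[:,:2],axis=1)[:,None];x=X[:,:2]/n*np.arctan2(n,X[:,2:])
    return x*[c["fx"],c["fy"]]+[c["cx"],c["cy"]]
def mask_plane(cam,m,z,s=None):
    v,u=np.nonzero(m);return plane(cam,np.c_[u,v],z,s)
def rect(p):
    (c,wh,a)=cv2.minAreaRect((p*1000).astype(np.float32));return np.round(c,1),np.round(wh,1),round(a,1)
def tool():
    s=manip.observe();R=Ro.from_quat(s["tool_rot"]).as_matrix()
    return s,R
def go(x,y,z,yaw=None):
    "shift in tool cm to world point; yaw = wanted direction of tool y (rad)"
    s,R=tool();print("t",s["time"],"pos",s["position"].round(4),"shift cm",(R.T@(np.array([x,y,z])-s["position"])*100).round(2))
    a=np.arctan2(R[1,1],R[0,1])
    if yaw is not None:
        d=-(yaw-a);d=(d+np.pi/2)%np.pi-np.pi/2;print("turn z",d.round(3))
E
python3 - <<'E'
from h import *
manip.snapshot("top")
for q,z in(("short_lens_tube",.012),("rail_piece",.0125),("tall_lens_tube",.02),("kit_tray",.01)):
    for d in manip.outline_of("top",q):
        if d["p"]>.5:print(q,d["p"],d["xy"],plane("top",d["xy"],z).round(4),rect(mask_plane("top",d["pixels"],z)))
# scene cross check
for uv,z in(((222,265),.02),((273.7,312.8),.012),((274,274),.0125)):print(plane("scene",uv,z).round(3))
# tray: visible seat block tops etc
print("tray corners",plane("top",[(380,187),(397,244),(508,214),(490,157)],.005).round(4))
s,R=tool();print(R.round(3))
a=cv2.imread("pics/scene.png")[225:335,190:350];cv2.imwrite("pics/c1.png",cv2.resize(a,None,fx=4,fy=4,interpolation=2))
E
```

```text
short_lens_tube 0.55 [226.1, 277.5] [[0.4572 0.2315]] (array([453.9, 235.9]), array([32.6, 28.9]), 89.1)
short_lens_tube 0.52 [207.8, 221.0] [[0.5556 0.2643]] (array([555.7, 267.4]), array([35.3, 29.2]), 44.7)
rail_piece 0.65 [258.7, 232.9] [[0.533 0.176]] (array([532.9, 173.3]), array([88.9, 26.9]), 9.5)
rail_piece 0.6 [328.7, 202.4] [[0.5845 0.0544]] (array([583.3,  52.7]), array([29.3, 86. ]), 42.0)
tall_lens_tube 0.91 [231.2, 184.1] [[0.6184 0.2229]] (array([619. , 230.4]), array([41.3, 30.7]), 33.0)
kit_tray 0.6 [440.4, 201.8] [[ 0.5825 -0.1395]] (array([ 586.5, -142.7]), array([113. , 201.5]), 14.1)
[[0.614 0.229]]
[[0.45  0.237]]
[[0.532 0.172]]
tray corners [[ 0.6121 -0.0363]
 [ 0.5106 -0.062 ]
 [ 0.5598 -0.2565]
 [ 0.6629 -0.2323]]
[[-0.92   0.393 -0.   ]
 [ 0.393  0.92   0.   ]
 [ 0.     0.    -1.   ]]
```

View pics/c1.png

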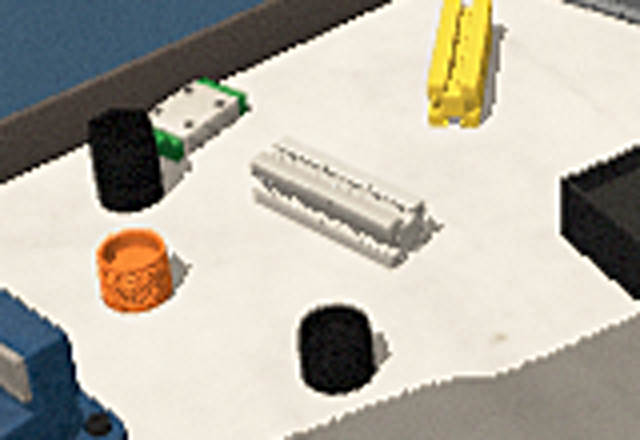

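Short tube is the black one at scene (274,313), which is about as tall as it is wide. The tall black tube is at (222,265). The orange look-alike is at (223,292) and is rejected. The rail is the bare aluminium one at (274,274), and the yellow one at (305,237) is rejected. The crop confirms these choices. Next I move above the short tube.

Emit:
play_rows([
  [[-2.7, -2.33, 0.6, 0, 1], [-2.7, -2.33, 0.6, 0, 1], [-2.7, -2.33, 0.6, 0, 1], [-2.7, -2.33, 0.6, 0, 1], [-2.7, -2.33, 0.6, 0, 1], [-2.7, -2.33, 0.6, 0, 1], [-2.7, -2.33, 0.6, 0, 1], [-2.7, -2.33, 0.6, 0, 1], [-2.7, -2.33, 0.6, 0, 1], [-2.7, -2.33, 0.6, 0, 1]],
])

```text
time: 1.58
position: [0.4225, 0.2989, 0.1713]
tool_rot: [0.2, 0.98, 0.0, 0.0]
contact_force: [0.6, 0.4, 0.5]
gripper_width: 0.0854
gripper_force: 0.0
```

Emit:
play_rows([
  [[-2.7, -2.33, 0.6, 0, 1], [-2.7, -2.33, 0.6, 0, 1], [0, 0, 0, 0.11, 1], [0, 0, 0, 0.11, 1], [0, 0, 0, 0.11, 1], [0, 0, 0, 0.11, 1], [0, 0, 0, 0.11, 1], [0, 0, 0, 0.11, 1], [0, 0, 0, 0.11, 1], [0, 0, 0, 0.11, 1]],
])

```text
time: 2.42
position: [0.4534, 0.2364, 0.1595]
tool_rot: [0.601, 0.799, 0.0, 0.0]
contact_force: [0.3, 0.4, 0.6]
gripper_width: 0.0855
gripper_force: 0.0
```

```bash
cat > look.py <<'E'
from h import *
import sys
s,R=tool();im=manip.snapshot("wrist");cv2.imwrite(f"pics/{sys.argv[1]}.png",im)
print("t",s["time"],"pos",s["position"].round(4),"yaw",np.degrees(np.arctan2(R[1,1],R[0,1])).round(2))
for a in sys.argv[2:]:
    q,z=a.split(":");z=float(z)
    for d in manip.outline_of("wrist",q):
        if d["p"]>.3:
            cs=cv2.findContours(d["pixels"].astype(np.uint8),0,1)[0];c=max(cs,key=cv2.contourArea)
            print(q,d["p"],d["xy"],rect(plane("wrist",c[:,0].astype(float),z,s)),[im[...,k][d["pixels"]].mean().round() for k in range(3)])
E
python3 look.py w1 short_lens_tube:.024 rail_piece:.0125
```

```text
t 2.4167 pos [0.4534 0.2364 0.1595] yaw 16.13
short_lens_tube 0.93 [321.9, 226.6] (array([452.1, 238.5]), array([27.9, 32.7]), 16.1) [np.float64(11.0), np.float64(11.0), np.float64(12.0)]
short_lens_tube 0.65 [448.9, 224.8] (array([550. , 268.8]), array([29.4, 39.1]), 66.3) [np.float64(26.0), np.float64(69.0), np.float64(130.0)]
rail_piece 0.75 [377.7, 313.3] (array([529.2, 172.4]), array([84. , 38.6]), 10.1) [np.float64(100.0), np.float64(107.0), np.float64(112.0)]
rail_piece 0.73 [384.6, 400.8] (array([565.9,  70.1]), array([29.6, 60.6]), 42.0) [np.float64(28.0), np.float64(94.0), np.float64(111.0)]
```

Emit:
play_rows([
  [[0, -0.12, 3.5, 0, 1], [0, 0, 3.5, 0, 1], [0, 0, 3.5, 0, 1], [0, 0, 2.5, 0, 1], [0, 0, 1.5, 0, 1], [0, 0, 1.05, 0, 1], [0, 0, 0, 0, 0], [0, 0, 0, 0, 0], [0, 0, 0, 0, 0], [0, 0, 0, 0, 0]],
])

```text
time: 3.4
position: [0.4529, 0.2364, 0.005]
tool_rot: [0.598, 0.801, 0.001, 0.0]
contact_force: [0.4, -0.3, -0.1]
gripper_width: 0.0389
gripper_force: 0.0
```

Emit:
play_rows([
  [[0, 0, 0, 0, 0], [0, 0, 0, 0, 0], [0, 0, 0, 0, 0], [0, 0, 0, 0, 0], [0, 0, 0, 0, 0], [0, 0, -0.3, 0, 0]],
])

```text
time: 3.9
position: [0.4524, 0.2363, 0.0076]
tool_rot: [0.599, 0.801, 0.001, 0.0]
contact_force: [0.8, 0.9, -1.4]
gripper_width: 0.0273
gripper_force: 59.3
```

Emit:
play_rows([
  [[0, 0, -3.5, 0, 0], [0, 0, -3.5, 0, 0], [0, 0, -3.5, 0, 0], [-3.2, 0.24, -2, 0, 0], [-3.6, 0.24, -1, 0, 0], [-3.6, 0.24, 0, 0, 0], [-3.6, 0.24, 0, 0, 0], [-3.6, 0.24, 0, 0, 0], [-3.6, 0.24, 0, 0, 0], [-3.6, 0.24, 0, 0, 0]],
])

```text
time: 4.73
position: [0.5388, 0.0012, 0.1426]
tool_rot: [0.599, 0.801, 0.0, 0.0]
contact_force: [0.3, 1.3, -1.0]
gripper_width: 0.0276
gripper_force: 59.4
```

Emit:
play_rows([
  [[-3.5, 0.5, 0, 0, 0], [0, 0, 0, 0, 0], [0, 0, 0, 0, 0]],
])

```text
time: 4.98
position: [0.5535, -0.0319, 0.1423]
tool_rot: [0.6, 0.8, -0.0, 0.001]
contact_force: [-0.4, 1.0, -0.1]
gripper_width: 0.0276
gripper_force: 59.4
```

```bash
python3 look.py w2 kit_tray:.005 short_lens_tube:.13; python3 -c "
from h import *
s,R=tool();print(s['gripper_width'],s['contact_force'])"
```

```text
t 4.9833 pos [ 0.5535 -0.0319  0.1423] yaw 16.2
kit_tray 0.71 [325.4, 277.2] (array([566.8, -69.7]), array([110.3,  50.8]), 15.1) [np.float64(77.0), np.float64(78.0), np.float64(79.0)]
0.02742023139586427 [-0.41247121  0.5230757  -0.68796625]
```

View pics/w2.png

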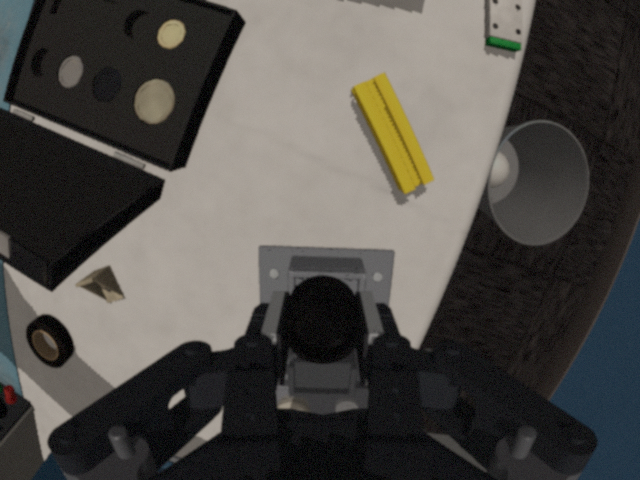

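```bash
python3 - <<'E'
from h import *
from scipy.optimize import least_squares
s,R=tool();manip.snapshot("wrist")
w=[d for d in manip.outline_of("wrist","kit_tray")][0]["pixels"]
P=plane("wrist",[(259,246.5),(393,248.5)],.006,s);print(P.round(4),np.linalg.norm(P[1]-P[0]),np.degrees(np.arctan2(*(P[1]-P[0])[::-1])))
# near edge from mask
vs,us=[],[]
for u in range(268,386,2):
    c=np.nonzero(w[:,u])[0]
    if len(c):vs.append(c[0]-.5);us.append(u)
E1=plane("wrist",np.c_[us,vs],.006,s)
l=[];r=[]
for v in range(256,300,3):
    c=np.nonzero(w[v])[0]
    if len(c):l.append((c[0]-.5,v));r.append((c[-1]+.5,v))
L=plane("wrist",l,.006,s);Rr=plane("wrist",r,.006,s)
def res(p):
    a=p[2];ex=np.array([np.cos(a),np.sin(a)]);ey=np.array([-ex[1],ex[0]]);o=p[:2]
    return np.r_[(E1-o)@ey-.064,(L-o)@ex+.055,(Rr-o)@ex-.055]*1000
f=least_squares(res,[.578,-.112,.25],loss="soft_l1");p=f.x
print("wrist fit",p.round(4),np.degrees(p[2]),"rms",np.sqrt((res(p)**2).mean()),np.c_[L,Rr][::6].round(3))
# check: overlay on both images
a=p[2];M=np.array([[np.cos(a),-np.sin(a)],[np.sin(a),np.cos(a)]])
def box(x0,x1,y0,y1,z):
    q=np.array([(x0,y0),(x1,y0),(x1,y1),(x0,y1)])@M.T+p[:2];return np.c_[q,np.full(4,z)]
im=manip.snapshot("top");big=cv2.resize(im[140:260,365:525],None,fx=4,fy=4,interpolation=2)
wi=cv2.imread("pics/w2.png");wi=cv2.resize(wi[230:400,240:410],None,fx=3,fy=3)
for b in(box(-.055,.055,-.132,.064,.006),box(-.028,.028,.026,.058,.041),box(-.028,.028,-.058,-.026,.041)):
    q=(proj("top",b)-[365,140]+.5)*4;cv2.polylines(big,[q.astype(int)],True,(0,0,255),1)
    q=(proj("wrist",b,s)-[240,230]+.5)*3;cv2.polylines(wi,[q.astype(int)],True,(0,0,255),1)
H=max(big.shape[0],wi.shape[0]);o=np.zeros((H,big.shape[1]+wi.shape[1],3),np.uint8);o[:big.shape[0],:big.shape[1]]=big;o[:wi.shape[0],big.shape[1]:]=wi
cv2.imwrite("pics/ov.png",cv2.resize(o,(800,int(H*800/o.shape[1]))))
E
```

```text
[[ 0.5082 -0.0562]
 [ 0.6109 -0.0275]] 0.10656489102719176 15.620878560677655
wrist fit [ 0.5761 -0.1078  0.2522] 14.44731838588566 rms 0.4687105463633334 [[ 0.509 -0.064  0.612 -0.034]
 [ 0.512 -0.08   0.617 -0.048]
 [ 0.516 -0.095  0.621 -0.064]]
```

View pics/ov.png

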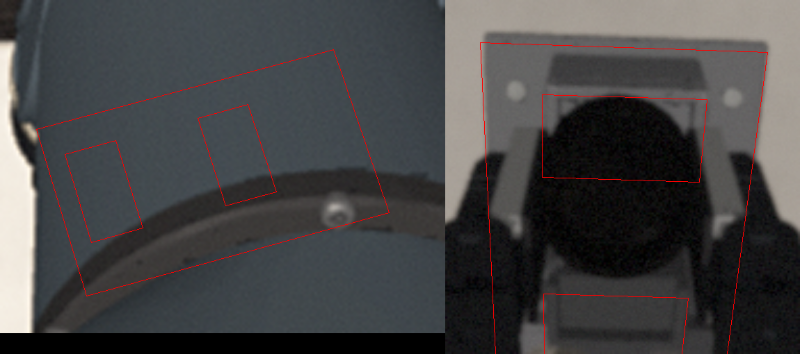

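```bash
cat > ov.py <<'E'
from h import *
import sys
s,R=tool();p=np.array([float(v) for v in sys.argv[1:4]]);a=np.radians(p[2]);M=np.array([[np.cos(a),-np.sin(a)],[np.sin(a),np.cos(a)]])
def box(x0,x1,y0,y1,z):
    q=np.array([(x0,y0),(x1,y0),(x1,y1),(x0,y1)])@M.T+p[:2];return np.c_[q,np.full(4,z)]
big=cv2.resize(cv2.imread("pics/top.png")[145:255,370:520],None,fx=5,fy=5,interpolation=2)
for b in(box(-.055,.055,-.132,.064,.006),box(-.028,.028,.026,.058,.041),box(-.028,.028,-.058,-.026,.041),box(-.028,.028,-.026,.026,.006)):
    cv2.polylines(big,[((proj("top",b)-[370,145]+.5)*5).astype(int)],True,(0,0,255),1)
cv2.imwrite("pics/"+sys.argv[4],big)
E
python3 ov.py .577 -.107 14.4 ov2.png
```

```text
(no output)
```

View pics/ov2.png

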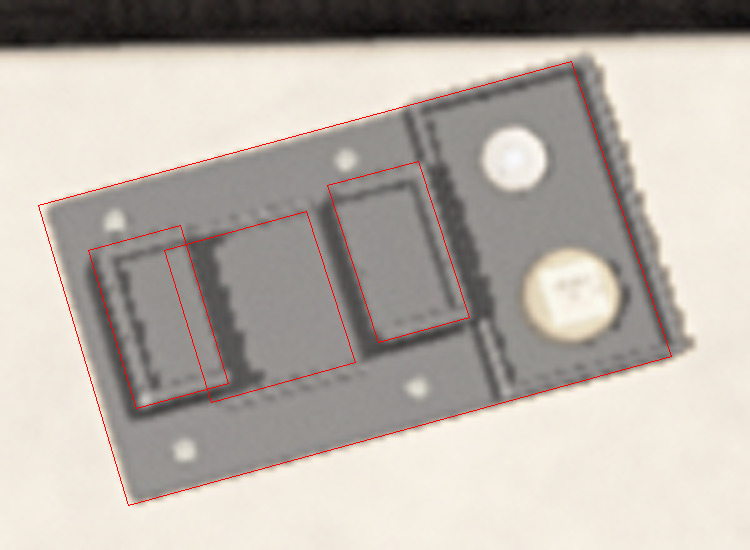

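```bash
python3 -c "
from h import *
go(.5765,-.107,.0108,np.radians(14.4))"
```

```text
t 5.2833 pos [ 0.5529 -0.0278  0.1419] shift cm [-8.27  0.   13.11]
turn z 0.038
```

Emit:
play_rows([
  [[-2.1, 0, 0, 0.038, 0], [-2.1, -0.08, 0, 0, 0], [-2.1, -0.08, 0, 0, 0], [-2.1, -0.08, 0, 0, 0], [0, 0, 3, 0, 0], [0, 0, 3, 0, 0], [0, 0, 2, 0, 0], [0, 0, 0, 0, 0], [0, 0, 0, 0, 0], [0, 0, 0, 0, 0]],
])

```text
time: 6.12
position: [0.573, -0.1108, 0.063]
tool_rot: [0.614, 0.79, 0.0, 0.001]
contact_force: [0.2, 0.2, 0.2]
gripper_width: 0.0274
gripper_force: 59.4
```

```bash
python3 -c "
from h import *
go(.5765,-.1085,.0108,np.radians(14.4))"
```

```text
t 6.1167 pos [ 0.573  -0.1108  0.063 ] shift cm [0.14 0.39 5.22]
turn z -0.002
```

Emit:
play_rows([
  [[0.14, 0.38, 0, 0, 0], [0, 0, 1.5, 0, 0], [0, 0, 1.2, 0, 0], [0, 0, 1, 0, 0], [0, 0, 0.7, 0, 0], [0, 0, 0.4, 0, 0], [0, 0, 0.2, 0, 0], [0, 0, 0, 0, 0], [0, 0, 0, 0, 0], [0, 0, 0, 0, 0]],
])

```text
time: 6.95
position: [0.5759, -0.1089, 0.0121]
tool_rot: [0.614, 0.789, 0.0, 0.0]
contact_force: [-0.8, 0.0, 0.1]
gripper_width: 0.0277
gripper_force: 59.5
```

```bash
python3 -c "
from h import *
go(.5765,-.1085,.0108,np.radians(14.4));print(tool()[0]['contact_force'])"
```

```text
t 6.95 pos [ 0.5759 -0.1089  0.0121] shift cm [0.03 0.07 0.13]
turn z -0.002
[-0.76570484  0.00646201  0.13191062]
```

Emit:
play_rows([
  [[0, 0, 0.1, 0, 0], [0, 0, 0.05, 0, 0], [0, 0, 0, 0, 0], [0, 0, 0, 0, 0.4], [0, 0, 0, 0, 0.5], [0, 0, 0, 0, 0.7], [0, 0, 0, 0, 0.7], [0, 0, 0, 0, 0.7], [0, 0, -1.5, 0, 0.7], [0, 0, -3, 0, 1]],
])

```text
time: 7.78
position: [0.5735, -0.1083, 0.0529]
tool_rot: [0.614, 0.789, -0.002, -0.003]
contact_force: [1.1, -0.2, -0.3]
gripper_width: 0.0705
gripper_force: 0.0
```

Emit:
play_rows([
  [[0, 0, -4, 0, 1], [0, 0, -4, 0, 1], [4, 0, -1, 0, 1], [4, 0, 0, 0, 1], [0, 0, 0, 0, 1], [0, 0, 0, 0, 1], [0, 0, 0, 0, 1]],
])

```text
time: 8.37
position: [0.5559, -0.0312, 0.1453]
tool_rot: [0.613, 0.79, -0.0, 0.0]
contact_force: [-0.2, -0.2, -0.1]
gripper_width: 0.0856
gripper_force: 0.0
```

```bash
python3 look.py w3 kit_tray:.006 short_lens_tube:.03
```

```text
t 8.3667 pos [ 0.5559 -0.0312  0.1453] yaw 14.32
kit_tray 0.59 [340.2, 322.7] (array([ 581.2, -131.5]), array([114.9, 177.7]), 14.3) [np.float64(74.0), np.float64(74.0), np.float64(75.0)]
short_lens_tube 0.62 [323.2, 326.0] (array([ 573.5, -104. ]), array([28.3, 39.1]), 12.6) [np.float64(12.0), np.float64(13.0), np.float64(13.0)]
```

View pics/w3.png

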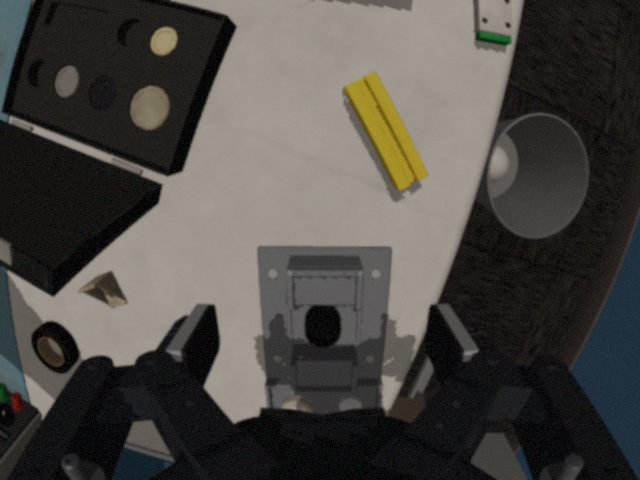

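The tube stands upright in the bay at (323,325), between the supports. Next I fetch the rail.

Emit:
play_rows([
  [[3.4, 0.44, 0, 0, 1], [3.4, 0.44, 0, 0, 1], [3.4, 0.44, 0, 0, 1], [3.4, 0.44, 0, 0, 1], [3.4, 0.44, 0, 0, 1], [3.4, 0.44, 0, 0, 1], [0, 0, 0, -0.124, 1], [0, 0, 0, -0.124, 1], [0, 0, 0, -0.124, 1], [0, 0, 0, -0.124, 1]],
])

```text
time: 9.35
position: [0.5317, 0.1721, 0.1449]
tool_rot: [0.399, 0.917, -0.0, 0.0]
contact_force: [-0.1, -0.4, -0.8]
gripper_width: 0.0857
gripper_force: 0.0
```

Emit:
play_rows([
  [[0, 0, 0, -0.124, 1], [0, 0, 0, -0.124, 1], [0, 0, 0, -0.124, 1], [0, 0, 0, -0.124, 1], [0, 0, 0, -0.124, 1], [0, 0, 0, -0.124, 1], [0, 0, 0, -0.124, 1], [0, 0, 0, -0.124, 1], [0, 0, 0, 0, 1], [0, 0, 0, 0, 1]],
])

```text
time: 10.18
position: [0.5317, 0.1718, 0.145]
tool_rot: [-0.08, 0.997, -0.0, -0.0]
contact_force: [-0.7, -0.0, 0.2]
gripper_width: 0.0856
gripper_force: 0.0
```

```bash
python3 look.py w4 rail_piece:.025 rail_piece:.0125; python3 -c "
from h import *
print(tool()[0]['position'],tool()[0]['q'].round(2))"
```

```text
t 10.1833 pos [0.5317 0.1718 0.145 ] yaw 99.19
rail_piece 0.96 [177.0, 266.1] (array([577.7,  57.3]), array([26.4, 95. ]), 43.5) [np.float64(19.0), np.float64(73.0), np.float64(90.0)]
rail_piece 0.65 [319.7, 229.1] (array([529.8, 172.8]), array([86.8, 25.1]), 9.9) [np.float64(104.0), np.float64(111.0), np.float64(116.0)]
rail_piece 0.96 [177.0, 266.1] (array([583.4,  52.4]), array([27.7, 99.6]), 43.5) [np.float64(19.0), np.float64(73.0), np.float64(90.0)]
rail_piece 0.65 [319.7, 229.1] (array([533.3, 173.5]), array([90.9, 26.3]), 9.9) [np.float64(104.0), np.float64(111.0), np.float64(116.0)]
[0.53141523 0.17254178 0.14513322] [-0.31  0.5  -0.13  1.86  0.08  0.79  1.25]
```

View pics/w4.png

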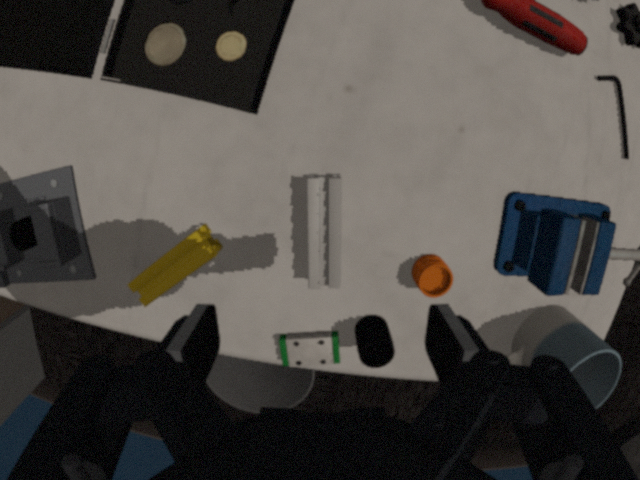

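The rail lies under the tool at (324,230) and its long axis is aligned with the pads. I descend and grip.

Emit:
play_rows([
  [[0, 0, 3.5, 0, 1], [0, 0, 3.5, 0, 1], [0, 0, 3, 0, 1], [0, 0, 2, 0, 1], [0, 0, 1.3, 0, 1], [0, 0, 0.7, 0, 1], [0, 0, 0, 0, 0.6], [0, 0, 0, 0, 0], [0, 0, 0, 0, 0], [0, 0, 0, 0, 0]],
])

```text
time: 11.17
position: [0.532, 0.1732, 0.0064]
tool_rot: [-0.083, 0.997, 0.0, 0.001]
contact_force: [-0.8, 0.2, 0.1]
gripper_width: 0.0389
gripper_force: 0.0
```

Emit:
play_rows([
  [[0, 0, 0, 0, 0], [0, 0, 0, 0, 0], [0, 0, 0, 0, 0], [0, 0, 0, 0, 0], [0, 0, 0, 0, 0], [0, 0, 0, 0, 0]],
])

```text
time: 11.67
position: [0.5319, 0.1732, 0.0065]
tool_rot: [-0.083, 0.997, 0.0, 0.001]
contact_force: [-0.3, -0.1, 6.3]
gripper_width: 0.0239
gripper_force: 59.6
```

Emit:
play_rows([
  [[0, 0, -2, 0, 0], [0, 0, -3.5, 0, 0], [0, 0, -3.5, 0, 0], [0, 0, -3, 0, 0], [0, 0, 0, 0.124, 0], [0, 0, 0, 0.124, 0], [0, 0, 0, 0.124, 0], [0, 0, 0, 0.124, 0], [0, 0, 0, 0.124, 0], [0, 0, 0, 0.124, 0]],
])

```text
time: 12.5
position: [0.5313, 0.173, 0.1259]
tool_rot: [0.288, 0.958, 0.0, 0.0]
contact_force: [0.1, -0.3, 0.1]
gripper_width: 0.024
gripper_force: 58.9
```

Emit:
play_rows([
  [[0, 0, 0, 0.124, 0], [0, 0, 0, 0.124, 0], [0, 0, 0, 0.124, 0], [0, 0, 0, 0.124, 0], [0, 0, 0, 0.124, 0], [0, 0, 0, 0.124, 0], [0, 0, 0, 0, 0], [0, 0, 0, 0, 0]],
])

```text
time: 13.17
position: [0.5312, 0.1732, 0.1256]
tool_rot: [0.612, 0.791, 0.0, 0.0]
contact_force: [-0.2, 0.9, -0.7]
gripper_width: 0.0236
gripper_force: 58.9
```

```bash
python3 look.py w5 rail_piece:.13; python3 -c "
from h import *
go(.5765,-.1085,.0395,np.radians(14.4))
import json
s={'position':np.array([.5559,-.0312,.1453]),'tool_rot':np.array([.6131,.79,0,0])}
a=np.radians(14.32);s['tool_rot']=Ro.from_matrix(np.array([[-np.sin(a),np.cos(a),0],[np.cos(a),np.sin(a),0],[0,0,-1.]])).as_quat()
P=plane('wrist',[(258,247),(391,247)],.006,s);m=P.mean(0);print(P,m+.064*np.array([.2487,-.9686]))"
```

```text
t 13.1667 pos [0.5312 0.1732 0.1256] yaw 14.49
rail_piece 0.85 [320.1, 305.2] (array([531.7, 167.8]), array([28.6, 99.9]), 14.3) [np.float64(104.0), np.float64(110.0), np.float64(115.0)]
rail_piece 0.76 [358.4, 394.4] (array([557.3, 134.6]), array([ 4.9, 15.1]), 16.9) [np.float64(17.0), np.float64(76.0), np.float64(92.0)]
t 13.2667 pos [0.5312 0.173  0.1255] shift cm [-28.39  -2.67   8.6 ]
turn z 0.002
[[ 0.50936982 -0.05972515]
 [ 0.61302627 -0.03329735]] [ 0.57711485 -0.10850165]
```

View pics/w5.png

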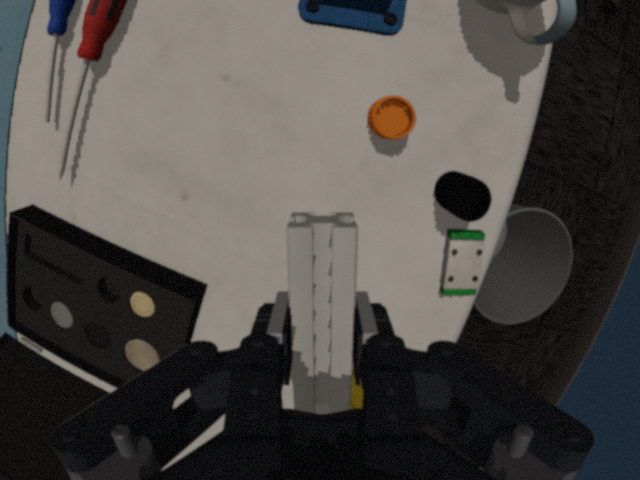

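Rail held and level, top face from (322,226) to about (322,411). I measure its offset along its length.

```bash
python3 -c "
from h import *
s,R=tool()
P=plane('wrist',[(322,225),(322,411),(288,300),(357,300)],.1445,s);Q=np.c_[P-s['position'][:2],np.zeros(4)]@R;print(Q.round(4))"
```

```text
[[ 0.0429 -0.0005  0.    ]
 [-0.0408 -0.0006 -0.    ]
 [ 0.0144 -0.0131 -0.    ]
 [ 0.0144  0.0123  0.    ]]
```

Emit:
play_rows([
  [[-3.4, -0.35, 0, 0, 0], [-3.4, -0.35, 0, 0, 0], [-3.4, -0.35, 0, 0, 0], [-3.4, -0.35, 0, 0, 0], [-3.4, -0.35, 0, 0, 0], [-3.4, -0.35, 0, 0, 0], [-3.4, -0.35, 0, 0, 0], [-3.2, -0.2, 0, 0, 0], [0, 0, 0, 0, 0], [0, 0, 0, 0, 0]],
])

```text
time: 14.1
position: [0.572, -0.0981, 0.1254]
tool_rot: [0.615, 0.789, -0.0, 0.0]
contact_force: [-0.9, -0.3, -0.8]
gripper_width: 0.0236
gripper_force: 58.9
```

```bash
python3 -c "
from h import *
go(.577,-.1095,.0395,np.radians(14.4))"
```

```text
t 14.1 pos [ 0.572  -0.0981  0.1254] shift cm [-1.22  0.21  8.6 ]
turn z -0.004
```

Move across, then stop 15 mm above the seats and look.

Emit:
play_rows([
  [[-1.2, 0.2, 0, 0, 0], [0, 0, 2.5, 0, 0], [0, 0, 2.5, 0, 0], [0, 0, 1.5, 0, 0], [0, 0, 0.6, 0, 0], [0, 0, 0, 0, 0], [0, 0, 0, 0, 0]],
])

```text
time: 14.68
position: [0.5774, -0.106, 0.0547]
tool_rot: [0.613, 0.79, 0.0, 0.0]
contact_force: [-0.7, 0.4, -0.5]
gripper_width: 0.0238
gripper_force: 59.0
```

```bash
python3 look.py w6; python3 -c "
from h import *
go(.577,-.1095,.0395,np.radians(14.4))
im=cv2.imread('pics/w6.png')[170:440,200:450];cv2.imwrite('pics/c6.png',cv2.resize(im,None,fx=2.2,fy=2.2))"
```

```text
t 14.6833 pos [ 0.5774 -0.106   0.0547] yaw 14.35
t 14.7333 pos [ 0.5777 -0.1062  0.0552] shift cm [-0.3  -0.15  1.57]
turn z -0.001
```

View pics/c6.png

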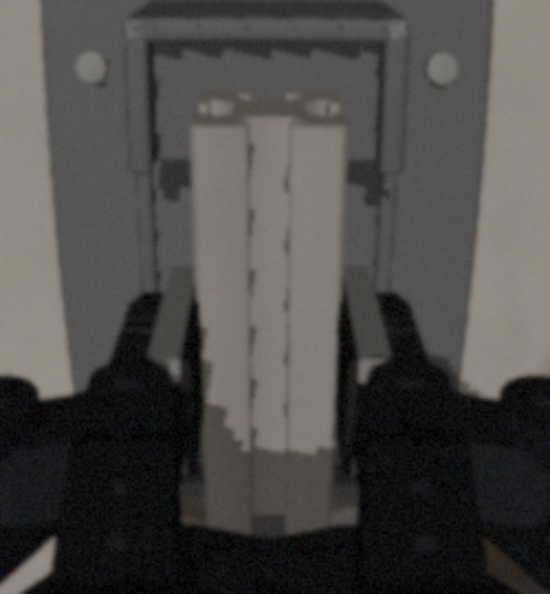

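Rail is centred between the cheeks (crop: rail columns 190–345, cheeks 150–385). I lower it slowly.

Emit:
play_rows([
  [[-0.3, -0.1, 0.5, 0, 0], [0, 0, 0.4, 0, 0], [0, 0, 0.3, 0, 0], [0, 0, 0.2, 0, 0], [0, 0, 0.1, 0, 0], [0, 0, 0, 0, 0], [0, 0, 0, 0, 0]],
])

```text
time: 15.32
position: [0.5766, -0.1095, 0.0395]
tool_rot: [0.614, 0.789, -0.0, -0.0]
contact_force: [-1.1, 0.4, 3.7]
gripper_width: 0.0236
gripper_force: 59.4
```

Emit:
play_rows([
  [[0, 0, 0.04, 0, 0], [0, 0, 0, 0, 0], [0, 0, 0, 0, 0.35], [0, 0, 0, 0, 0.5], [0, 0, 0, 0, 0.7], [0, 0, 0, 0, 0.7], [0, 0, 0, 0, 0.7], [0, 0, -1.5, 0, 0.8], [0, 0, -3, 0, 1], [0, 0, -4, 0, 1]],
])

```text
time: 16.15
position: [0.575, -0.1092, 0.1225]
tool_rot: [0.614, 0.789, -0.001, -0.002]
contact_force: [1.3, 0.8, 0.1]
gripper_width: 0.0854
gripper_force: 0.0
```

Emit:
play_rows([
  [[4, 0, -3, 0, 1], [4, 0, 0, 0, 1], [4, 0, 0, 0, 1], [4, 0, 0, 0, 1], [4, 0, 0, 0, 1], [4, 0, 0, 0, 1], [0, 0, 0, 0, 1], [0, 0, 0, 0, 1], [0, 0, 0, 0, 1]],
])

```text
time: 16.9
position: [0.5193, 0.1164, 0.1489]
tool_rot: [0.614, 0.79, -0.0, 0.0]
contact_force: [0.2, -1.0, -0.0]
gripper_width: 0.0856
gripper_force: 0.0
```

```bash
python3 -c "
from h import *
a=manip.snapshot('top')[140:260,365:525];b=manip.snapshot('scene')[160:240,310:420]
o=np.vstack([cv2.resize(a,(450,338),interpolation=2),cv2.resize(b,(450,255),interpolation=2)]);cv2.imwrite('pics/fin.png',o)"
```

```text
(no output)
```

View pics/fin.png

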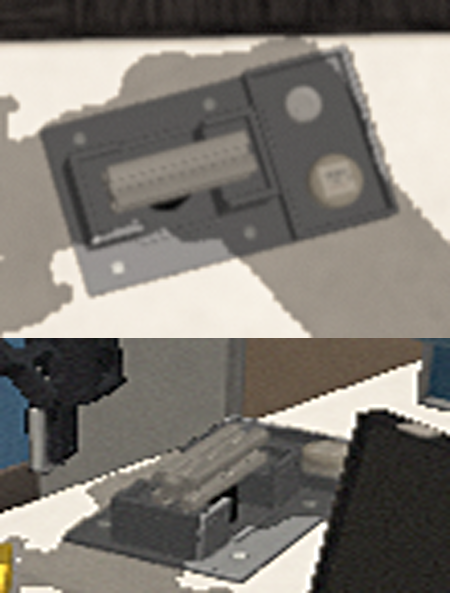

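```bash
python3 -c "
from h import *
d=[d for d in manip.outline_of('scene','rail_piece')]
for x in d:print('scene',x['p'],x['xy'])
manip.snapshot('top')
for x in manip.outline_of('top','rail_piece'):
  c,wh,a=rect(mask_plane('top',x['pixels'],.058));print(x['p'],x['xy'],c,wh,a)
  t=np.radians(14.4);v=np.array(c)-[576.8,-108.5];print('in tray',v@[np.cos(t),np.sin(t)],v@[-np.sin(t),np.cos(t)])"
```

```text
scene 0.89 [361.0, 199.0]
scene 0.7 [305.5, 236.0]
0.8 [339.3, 192.0] [587.1  39.2] [26.  41.9] 44.4
in tray 46.707902893874014 140.49822706090077
0.78 [427.3, 198.6] [ 574.5 -108.1] [28.7 89.7] 13.9
in tray -2.1282653157298643 0.9594200049306127
```

Rail centred within 2 mm of the tray origin, aligned with it and at seat height. I hand the job in.

```bash
python3 -c "
from rig import manip
print(manip.hand_in())"
```

```text
the job is handed in; nothing more can be done
None
```

The job is handed in at about 17 s: the short tube stands upright in the tray bay, the bare aluminium rail lies across both supports about 2 mm off centre, and the tall tube was never touched.

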